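# Set a sheet dispenser's slot with a gauge blade

## Task

Check the slot of the oak hand-sheet dispenser with the gauge blade from the white stand: the blade should just slide in. If it jams, open the slot by pushing the spokes of the star wheel round anticlockwise (seen from above), only until the blade goes in with no more than about 3 mm of play, and finish with the blade left standing in the slot, pushed fully home with its handle resting on the slot's two lips. Leave the white lotion bottle and cup where they stand.

Things in the scene. Friction and masses are not known exactly. Their poses are not given: they have to be found in the camera images.
- dispenser: Fixed oak box 150 x 270 x 80 mm (x, y, z), origin under its centre; its place and yaw on the counter vary. On its top: two aluminium lips with the slot between them (slot) and the star wheel (wheel_hub).
- slot (a point): Middle of the fixed aluminium lip's edge, at the lips' top face, 94 mm above the counter; axes as dispenser. The slot is the gap between two 14 mm thick lips, 80 mm long, on the box's top near its -y end. It runs along y; the gap opens towards +x. The opening in the box beneath is 60 mm long (y), centred here, and deep enough for the whole blade.
- plate_edge (a point): Middle of the edge of the movable aluminium lip (50 x 80 x 14 mm, with a small rib on top 37 to 43 mm from this edge), top face, facing slot. Its x in slot's frame is the width of the gap (y and z offset 0). It moves along that x only with the star wheel.
- wheel_hub (a point): Centre of the star wheel at spoke height: 116 mm above the counter, 36 mm above the box top, 135 mm along +y from slot. Axes as dispenser, not turning. Vertical axis; hub radius 17 mm on a black base 56 x 56 x 14 mm; 5 even level steel spokes 12 mm thick, ending in 18 mm balls centred 60 mm from the axis. Stays where left; about 3 N at a spoke's end turns it.
- star_wheel (a joint): Angle of the star wheel, rad, 0 to 5, growing anticlockwise seen from above. At 0 one spoke points along +x of wheel_hub; the others follow at 72 degree steps. Gap between the lips = 2 mm + 2 mm per rad (2.5 mm per spoke). Starts anywhere from 0.05 to 2.9; turned by pushing spokes.
- gauge_grip (a point): Centre of the gauge's grey handle, 18 x 36 x 50 mm (x, y, z), to be pinched across its 18 mm. Below it hangs the steel blade, 6 mm thick (x), 30 mm wide (y), 45 mm long, lower edge rounded. The gauge is 95 mm tall, about 0.12 kg; it starts upright, blade inside the stand, the handle's underside on the stand's top.
- gauge_tip (a point): Middle of the blade's lower edge, 70 mm below gauge_grip; z points up along the gauge, x across the blade's thickness.
- stand: Fixed white ceramic block 60 x 60 x 55 mm holding the gauge, origin under its centre; it has a 9 x 34 mm slot (x, y) open at the top.
- lotion: White lotion bottle, 52 mm wide, 130 mm tall, standing; origin under its centre. Leave it alone.
- cup: White cup, 76 mm wide, 95 mm tall, standing; origin under its centre. Leave it alone.
There are look-alikes about, which are no part of the job. Of the things shaped like the part that bears gauge_grip, the grey one is meant.

How it is judged:
At the end, for the whole second after the job is handed in: The blade stands upright (within 7 degrees) in the dispenser's slot with its tip at least 42 mm below the lips' top (of 45), and the gap between the lips is at most 10 mm (4 mm of play); gauge and wheel are released and at rest (z of gauge_tip in the frame of slot below -0.042 m and x of gauge_tip in the frame of slot between 0 and 0.011 m and y of gauge_tip in the frame of slot between -0.025 and 0.025 m and angle between gauge_tip's own z axis and vertical below 0.12 rad and x of plate_edge in the frame of slot below 0.01 m and velocity of joint star_wheel between -0.05 and 0.05 rad/s); the robot touches nothing.
It fails at once if the lotion bottle is pushed more than 30 mm or tipped (distance of lotion from where it was at the start of the episode above 0.03 m or angle between lotion's own z axis and vertical above 0.4 rad).
It fails at once if the cup is pushed more than 30 mm or tipped (distance of cup from where it was at the start of the episode above 0.03 m or angle between cup's own z axis and vertical above 0.4 rad).
It also fails if it takes over 54 s, if anything falls off the work surface, if the arm or the gripper's body presses on something with over 40 N, if the wrist force passes 120 N, or if a joint passes its speed limit or range.

## Robot

A 6-joint arm with a two-finger parallel gripper is mounted at the origin on the work surface. World frame = base frame: x ahead of the robot, y to its left, z up, the work surface at z = 0. Lengths are in m, angles in rad, forces in N, time in s.
With the tool pointing down it reaches from about 0.25 to 0.775 m from the base axis. Payload 4 kg.
Tool frame: the origin (TCP) lies on the mounting face of the last link; the fingertips stand 173 mm ahead of it and the grasp point (between the pads) lies 155 mm ahead of it; z points along the fingers, y is the line along which they close (so a half turn about z gives the same grasp; the last joint's range is limited). The gripper opens to 85 mm and grips with 20 to 120 N. Pads are 22 mm wide; open, the fingers measure 114 mm over their backs; the gripper's body (76 mm by 85 mm) begins 54 mm behind the grasp point. The pads swing forward as they close: fully open they stand 13 mm farther back than shut.
Start: joints at [-1.441, 0.087, 1.371, -0, 1.684, -0.103], TCP at [0.127, -0.535, 0.405] pointing down, gripper open.
Joint ranges: [-3.1, 3.1], [-0.76, 2.03], [0.27, 2.55], [-1.08, 4.22], [0.17, 2.65], [-2.57, 2.57]. Speed limits (rad/s): [2.79, 2.79, 3.14, 3.14, 3.14, 3.14].

## Interface

Orientations are given as a unit quaternion [w, x, y, z].
In Python, from rig import r, vision gives the robot as it stands.
- The arm moves only by the shell command python3 -m inch 'ROWS' [FORCE]. ROWS is JSON, a list of rows, each a list of 3 entries, a list of its own where there are three numbers: the turn, a rotation vector about the tool's x, y, z as a fraction of full scale, then the shift along the tool's x, y, z as a fraction of full scale, then the finger opening in mm, from 0 to 85.4. In form: [[[ax, ay, az], [tx, ty, tz], jaw], ...]. A call has 1 to 8 rows; each row shifts and turns the commanded pose from where the row before left it, along the tool's axes as they then stand; what a row does not reach is not made up. Full scale, the value 1, is 0.3 m for a shift and 90 degrees for a turn. A row lasts 1/10 s, in which the tool goes at most 50 mm and 8.59 degrees, less where a joint would pass 70% of its speed; a pose out of reach is approached as far as the arm can. A call with a number of a shift or a turn outside -1 to 1 is refused whole. A call with a gripper value outside its range is refused whole. The fingers move at their own pace and stop on an object; FORCE is the grip in N (left out, the last holds). Time passes only in rows, so rows that do not move let the fingers close. It gives the time, the measured TCP pose, the force, the opening and the grip force at its end, in the units of the state.
- r.get_obs(): the state, without advancing time (a new reading comes with each control period).
- vision.camera(name): name is "side" or "top" or "wrist"; returns a dict with "pixels" (480x640x3 uint8, blue, green, red), "range_z" (480x640 float32, m along the optical axis (not along the pixel's ray), 0 where there is no reading), "vertical_fov" (degrees; the focal length in pixels is half the picture's height over the tangent of half this angle, whatever the lens; pixels are square), "cx", "cy" (the principal point, pixels), "T" (4x4, takes a point from camera to world coordinates). Camera axes: x right, y down, z forward; pixel columns grow to the right and rows downward; lengths in m; the calibration is good to about 2 mm. A picture is of the moment at which its call begins.
- r.hand_in(): hands the job in; it is judged then, once.
The state is a dict: "clock": time; "joint_pos": joint angles; "dq": joint speeds; "effort": joint torques, N m; "eef_pos": TCP position; "tcp_rot": TCP orientation; "force": force on the tool from outside, world axes, zero at the start; "moment": the same for the moment, N m; "opening": finger opening in m; "grasp_force": force on a finger pad.
Only numpy, scipy, OpenCV 4.12 (cv2) and the standard library are available. Lean on these libraries where they do the work, as an engineer would, in place of code of your own. Each camera call takes 0.05 s, during which the arm holds its last target. There are 200 camera calls.

## Working session

There is one attempt and no reset: what is moved stays moved. The work goes in short steps, Python scripts to look and compute and a shell command to move; the robot and the scene stay as the last step left them, time stands still between calls to the robot, and variables do not carry over. Pictures are saved under pics/ and viewed, at most 10 in all, crops included, and the job is handed in when it is done.

```bash
ls; mkdir -p pics; python3 - <<'E'
from rig import r, vision
import cv2,numpy as np
o=r.get_obs();print(o)
for n in ["side","top","wrist"]:
    c=vision.camera(n);cv2.imwrite(f"pics/{n}0.png",c["pixels"]);np.savez(f"{n}0.npz",**c)
    print(n,c["vertical_fov"],c["cx"],c["cy"],c["T"].round(3).tolist())
E
```

```text
pics
{'clock': 0.0, 'joint_pos': array([-1.44107716e+00,  8.80022367e-02,  1.37229982e+00,  1.00500024e-05,
        1.68357692e+00, -1.03096399e-01]), 'dq': array([-5.38827457e-04, -1.35700916e-03, -5.51203606e-04,  1.26724918e-03,
        1.19347847e-04, -3.03993041e-05]), 'effort': array([ 1.07281649e-03, -3.51865625e+01, -3.13272285e+01,  7.18756451e-05,
        1.08043614e-02,  3.69094408e-07]), 'eef_pos': array([ 0.1268799 , -0.53505485,  0.40348973]), 'tcp_rot': array([-1.14312640e-03,  9.93231548e-01,  1.16145537e-01, -1.02233274e-05]), 'force': array([0.43619542, 0.09401121, 1.27408565]), 'moment': array([ 0.07877463, -0.0183309 ,  0.02963799]), 'grasp_force': 0.0, 'opening': 0.08565183324848911}
side 51.18201187522029 310.0610080635105 240.7834138217057 [[-0.952, -0.222, 0.21, 0.361], [-0.305, 0.697, -0.648, 0.445], [-0.003, -0.682, -0.732, 0.728], [0.0, 0.0, 0.0, 1.0]]
top 46.205797943714906 324.9375998608406 235.0258003543989 [[0.028, -0.98, 0.195, 0.304], [-1.0, -0.027, 0.005, -0.111], [0.0, -0.195, -0.981, 1.186], [0.0, 0.0, 0.0, 1.0]]
wrist 70.38340735941892 317.26254133999555 240.10841834687926 [[0.231, -0.937, -0.261, 0.192], [-0.973, -0.223, -0.059, -0.518], [-0.003, 0.268, -0.963, 0.373], [0.0, 0.0, 0.0, 1.0]]
```

View pics/top0.png

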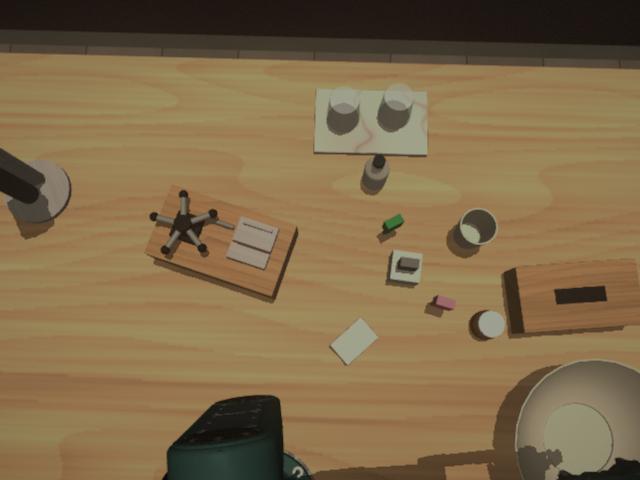

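View pics/side0.png

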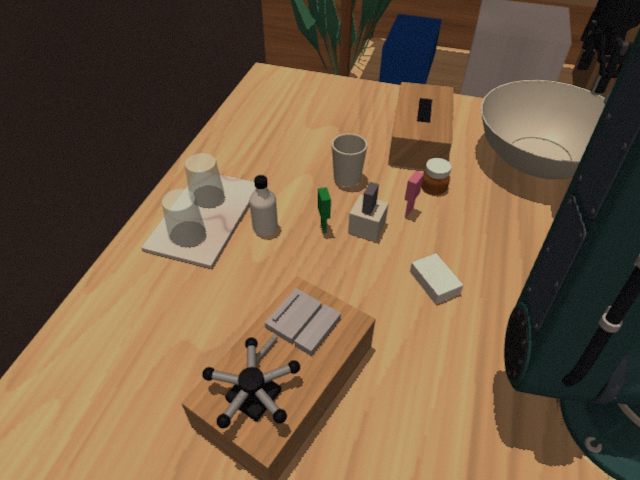

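The top view shows the dispenser at left, with the wheel at about (185,225) and the lips at about (253,243), the ribbed movable lip being the upper one. The stand with the grey gauge is at (407,265), the lotion at (376,170) and the cup at (477,230). The side view agrees, and the green and pink gauges are look-alikes.

```bash
cat > h.py <<'E'
import numpy as np,cv2
from rig import r,vision
def cam(n):
    c=dict(vision.camera(n)); return c
def foc(c): return 240/np.tan(np.radians(float(c["vertical_fov"]))/2)
def world(c):
    z=c["range_z"];v,u=np.mgrid[:480,:640];f=foc(c)
    P=np.stack([(u-c["cx"])/f*z,(v-c["cy"])/f*z,z,np.ones_like(z)],-1)
    return (P@c["T"].T)[...,:3]
def ray(c,uv,z):
    uv=np.atleast_2d(uv).astype(float);f=foc(c)
    d=np.c_[(uv[:,0]-c["cx"])/f,(uv[:,1]-c["cy"])/f,np.ones(len(uv))]@c["T"][:3,:3].T
    o=c["T"][:3,3];return o+d*((z-o[2])/d[:,2])[:,None]
def rect(P):
    (x,y),(w,h),a=cv2.minAreaRect((P[:,:2]*1000).astype(np.float32));return np.round([x,y,w,h,a],1)
E
python3 - <<'E'
from h import *
c=dict(np.load("top0.npz"));W=world(c);px=c["pixels"];g=px.max(2)
def box(u0,v0,u1,v1):
    m=np.zeros((480,640),bool);m[v0:v1,u0:u1]=1;return m
H=W[...,2]
D=box(130,175,310,305)
def big(m):
    m=cv2.morphologyEx(m.astype(np.uint8),cv2.MORPH_OPEN,np.ones((2,2)));n,l,s,ce=cv2.connectedComponentsWithStats(m);return l==1+s[1:,4].argmax()
m=big(D&(H>.072)&(H<.087));print("box top",rect(W[m]),np.median(H[m]))
L=D&(H>.089)&(H<.105)&box(222,205,300,280);print("lips",rect(W[L]),np.median(H[L]),L.sum())
# balls
blk=D&(g<45)&(H>.1);n,l,s,ce=cv2.connectedComponentsWithStats(blk.astype(np.uint8))
for i in range(1,n):
    if s[i,4]>15: print("blk",s[i],ce[i].round(1),ray(c,ce[i],.116)[0].round(4),W[l==i].mean(0).round(4))
S=box(385,245,430,290);m=S&(H>.05)&(H<.06);print("stand",rect(W[m]),np.median(H[m]))
m=S&(H>.09);print("handle",rect(W[m]),np.median(H[m]),m.sum())
for nm,b in (("lotion",box(355,145,395,190)),("cup",box(455,205,500,255))):
    m=b&(H>.03);print(nm,rect(W[m]),H[m].max())
E
```

```text
box top [484.6  37.4 422.8 199.3  64.7] 0.08081916768030173
lips [506.9  52.5 110.7  85.8  73.1] 0.09492614758832829 1689
blk [180 191   7   6  29] [183.  193.6] [0.5922 0.1758 0.116 ] [0.59   0.1736 0.1241]
blk [210 210   7   8  42] [212.9 213.3] [0.554  0.1144 0.116 ] [0.5523 0.1128 0.1233]
blk [151 213   6   7  33] [153.4 215.9] [0.5456 0.23   0.116 ] [0.5438 0.2274 0.124 ]
blk [173 216  20  18 159] [181.4 224. ] [0.531  0.1742 0.116 ] [0.5269 0.1689 0.1357]
blk [198 244   8   8  49] [201.9 247.8] [0.4852 0.131  0.116 ] [0.4803 0.1244 0.145 ]
blk [162 246   8   8  42] [165.1 250. ] [0.479  0.2015 0.116 ] [0.4777 0.1992 0.1237]
stand [ 469.1 -270.6   60.6   60.6   83.6] 0.05551590527600592
handle [ 399.  -191.    37.4  245.4   41.2] 0.1053842270420493 211
lotion [ 491.5 -173.4   51.4  391.8   79.1] 1.1857598309049622
cup [ 425.7 -286.    74.7  419.5   44.9] 1.1857598309049622
```

```bash
python3 - <<'E'
import cv2,numpy as np
a=cv2.resize(cv2.imread("pics/top0.png")[180:300,140:440],None,fx=2.6,fy=2.6,interpolation=cv2.INTER_CUBIC)
b=cv2.resize(cv2.imread("pics/side0.png")[270:430,180:400],None,fx=1.8,fy=1.8,interpolation=cv2.INTER_CUBIC)
o=np.zeros((600,780,3),np.uint8);o[:a.shape[0],:a.shape[1]]=a[:,:780];o[312:600,:b.shape[1]]=b[:288];cv2.imwrite("pics/c1.png",o)
E
```

```text
(no output)
```

View pics/c1.png

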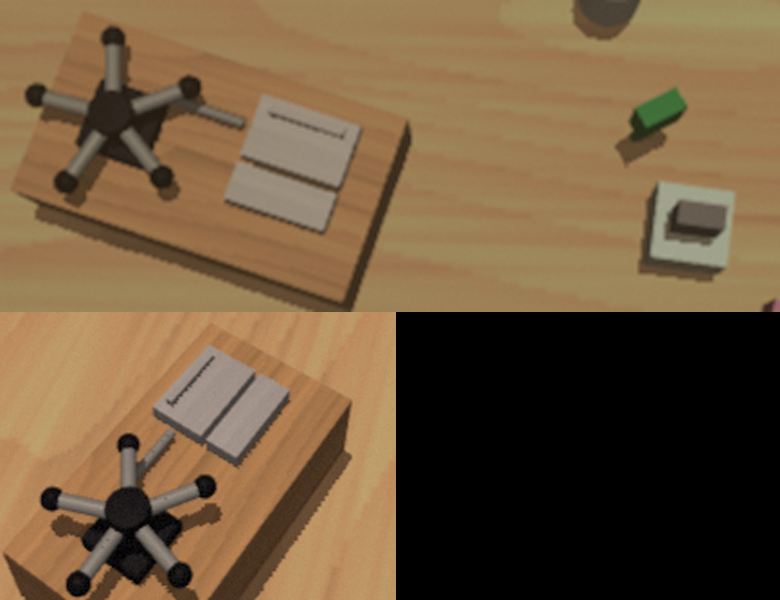

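The crop shows a narrow gap (a dark line near (290,170) in the crop), apparently well under 6 mm. Next I measure it properly, filtering out depth dropouts.

```bash
python3 - <<'E'
from h import *
def comp(m):
    m=cv2.morphologyEx(m.astype(np.uint8),cv2.MORPH_OPEN,np.ones((3,3)));n,l,s,ce=cv2.connectedComponentsWithStats(m);return l==1+s[1:,4].argmax()
for n in("top","side"):
    c=dict(np.load(n+"0.npz"));W=world(c);px=c["pixels"].astype(int);H=W[...,2];ok=c["range_z"]>0
    near=ok&(np.hypot(W[...,0]-.49,W[...,1]-.09)<.22)
    sat=px.max(2)-px.min(2)
    m=comp(near&(H>.074)&(H<.086)&(sat>35));R=rect(W[m]);print(n,"box",R,np.median(H[m]))
    L=near&(H>.087)&(H<.102)&(sat<60)&(np.hypot(W[...,0]-.48,W[...,1]-.045)<.08)
    L=comp(L); q=W[L];print(" lips",rect(q),np.median(q[:,2]),len(q))
    # colour only, rays at z=.094
    v,u=np.nonzero(L)
    for yaw in (-16,-17,-18):
        a=np.radians(yaw);ex=np.array([np.cos(a),np.sin(a)]);ey=np.array([-ex[1],ex[0]])
        d=q[:,:2]-[.5312,.1705];x=d@ex;y=d@ey
        print(yaw,"x pct",np.percentile(x,[.5,2,98,99.5]).round(4),"y",np.percentile(y,[.5,2,98,99.5]).round(4))
    a=np.radians(-17);ex=np.array([np.cos(a),np.sin(a)]);ey=np.array([-ex[1],ex[0]])
    # brightness profile across the lips, rays at .094, y near slot
    xs=np.arange(-.05,.075,.001);prof=[]
    for x in xs:
        row=[]
        for y in np.arange(-.165,-.11,.002):
            p=np.array([.5312,.1705])+x*ex+y*ey;pc=np.linalg.inv(c["T"])@np.r_[p,.094,1];f=foc(c)
            row.append(cv2.getRectSubPix(c["pixels"].max(2),(1,1),(float(c["cx"]+f*pc[0]/pc[2]),float(c["cy"]+f*pc[1]/pc[2])))[0,0])
        prof.append(np.mean(row))
    print(" prof -50..",np.round(prof).astype(int).tolist())
    g=c["pixels"].max(2);S=ok&(np.hypot(W[...,0]-.469,W[...,1]+.27)<.05)
    m=comp(S&(H>.049)&(H<.061));print("stand",rect(W[m]));m=comp(S&(H>.099)&(H<.111));print("handle",rect(W[m]),np.median(H[m]),W[m].mean(0))
E
```

```text
top box [509.8 104.3 271.1 150.9  72.9] 0.08077440740710573
 lips [519.1  33.   80.5  50.9  73.5] 0.09500844346654591 993
-16 x pct [0.0009 0.0018 0.0506 0.0515] y [-0.1753 -0.1745 -0.097  -0.0958]
-17 x pct [0.0036 0.004  0.0529 0.0538] y [-0.1748 -0.1739 -0.0966 -0.0952]
-18 x pct [0.0058 0.0064 0.0551 0.0562] y [-0.1743 -0.1732 -0.0961 -0.0946]
 prof -50.. [143, 146, 149, 152, 154, 155, 155, 156, 156, 156, 156, 156, 156, 155, 152, 144, 128, 108, 95, 101, 120, 138, 149, 152, 152, 152, 152, 152, 152, 152, 152, 152, 152, 153, 154, 155, 156, 156, 157, 157, 156, 155, 155, 154, 154, 153, 154, 153, 149, 137, 119, 101, 87, 83, 91, 109, 129, 144, 151, 153, 153, 153, 153, 154, 154, 154, 153, 153, 153, 152, 152, 152, 152, 152, 152, 152, 152, 152, 152, 153, 154, 155, 156, 157, 157, 156, 155, 155, 154, 149, 137, 122, 112, 116, 130, 143, 149, 152, 152, 153, 154, 155, 155, 156, 156, 155, 155, 155, 156, 156, 156, 156, 156, 156, 156, 156, 156, 156, 155, 154, 153, 153, 153, 155, 156]
stand [ 469.1 -270.7   60.5   60.7   83.8]
handle [ 469.  -270.5   36.3   18.5   83.5] 0.10549699427186021 [ 0.46846
[... 450 characters left out ...]
0, 177, 171, 156, 130, 98, 79, 71, 69, 77, 101, 132, 152, 158, 159, 159, 159, 159, 160, 160, 159, 158, 158, 159, 160, 161, 163, 164, 164, 164, 164, 163, 162, 162, 161, 161, 160, 160, 161, 155, 135, 104, 79, 69, 74, 95, 125, 149, 159, 160, 160, 160, 159, 160, 161, 161, 160, 160, 159, 159, 159, 159, 159, 159, 159, 158, 158, 158, 159, 159, 160, 162, 163, 164, 164, 164, 163, 162, 161, 160, 156, 143, 118, 93, 87, 105, 133, 152, 158, 159, 159, 160, 161, 162, 164, 168, 175, 181, 183, 182, 180, 178, 177, 177, 176, 175, 173, 172, 176, 181, 186, 187, 187, 187]
stand [ 471.2 -273.2   63.9   60.5   84. ]
handle [ 471.3 -272.    39.1   18.6   85. ] 0.1040345176454438 [ 0.47127826 -0.270146    0.10390432]
```

The box centre, yaw (-17°) and sizes all match the given dimensions (271x151, lips at z≈0.094, stand 60.5 square, handle 36x18.5). The hub is at (0.531, 0.1705) and the spokes are at 4.7°+72k in world. The gap is about 2.8 mm if θ≈0.38. Next I move over the lips with the fingers closed, to take a close look.

```bash
python3 -m inch '[[[0,0,0],[0.08,-0.09,0.01],0],[[0,0,0],[0.09,-0.1,0.01],0],[[0,0,0],[0.09,-0.1,0.01],0],[[0,0,0],[0.09,-0.1,0.01],0],[[0,0,0],[0.09,-0.1,0.01],0],[[0,0,0],[0.09,-0.1,0.01],0],[[0,0,0],[0.09,-0.1,0.01],0],[[0,0,0],[0.09,-0.1,0.01],0]]' 40; python3 -m inch '[[[0,0,0],[0.09,-0.1,0.02],0],[[0,0,0],[0.09,-0.1,0.02],0],[[0,0,0],[0.09,-0.1,0.02],0],[[0,0,0],[0.09,-0.1,0.02],0],[[0,0,0],[0.09,-0.1,0.03],0],[[0,0,0],[0.09,-0.1,0.03],0],[[0,0,0],[0.07,-0.1,0.03],0],[[0,0,0],[0,0,0],0]]'
python3 - <<'E'
from h import *
c=cam("wrist");cv2.imwrite("pics/w1.png",c["pixels"]);np.savez("w1.npz",**c);o=r.get_obs();print(o["eef_pos"],o["tcp_rot"],o["joint_pos"],o["clock"],c["T"][:3,3])
E
```

```text
clock: 0.95
eef_pos: [0.2798, -0.2538, 0.3804]
tcp_rot: [-0.0, 0.993, 0.116, 0.0]
force: [1.0, -0.4, 0.2]
opening: -0.0001
grasp_force: 0.0
clock: 1.75
eef_pos: [0.4094, -0.0056, 0.3279]
tcp_rot: [-0.001, 0.993, 0.119, -0.001]
force: [-1.0, -0.9, -0.1]
opening: -0.0003
grasp_force: 0.0
[ 0.40908839 -0.00717386  0.3285686 ] [-2.90680685e-04  9.92960304e-01  1.18439978e-01 -1.31252525e-03] [-1.56257349e-01 -2.05737656e-01  1.79952400e+00 -1.53274928e-04
  1.55049060e+00  1.17710477e+00] 1.8 [0.47429601 0.01226419 0.29669111]
```

View pics/w1.png

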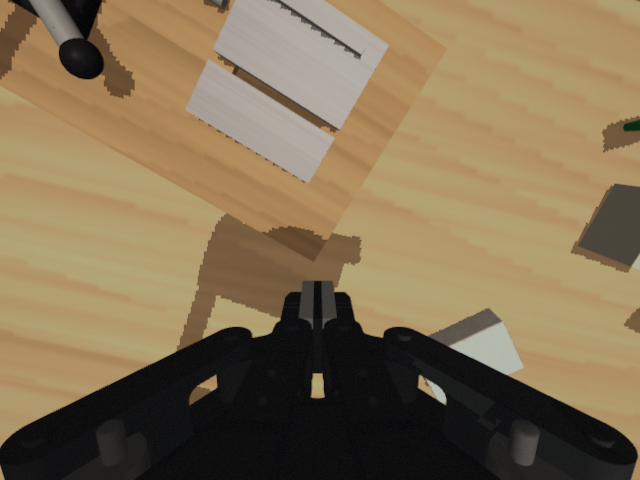

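The wrist view shows the fixed lip around (260,120), the ribbed lip around (300,60), and a gap line from (237,68) to (337,130). One ball is at (81,58). Now I measure the gap from the lip contours.

```bash
cat >> h.py <<'E'
def lips(c,z=.094,amin=1500):
    px=c["pixels"].astype(int);sat=px.max(2)-px.min(2)
    m=((sat<32)&(px.max(2)>120)).astype(np.uint8);m=cv2.morphologyEx(m,cv2.MORPH_OPEN,np.ones((3,3)))
    out=[]
    for k in cv2.findContours(m,cv2.RETR_EXTERNAL,cv2.CHAIN_APPROX_NONE)[0]:
        if cv2.contourArea(k)>amin:
            P=ray(c,k[:,0],z);out.append((P[:,:2],k[:,0]))
    return out
E
python3 - <<'E'
from h import *
c=dict(np.load("w1.npz"))
for P,k in lips(c):
    print(k.min(0),k.max(0),rect(P))
    a=np.radians(-17);ex=np.array([np.cos(a),np.sin(a)]);ey=np.array([-ex[1],ex[0]])
    d=P-[.5312,.1705];x=d@ex;y=d@ey
    lo=[x[abs(y-b)<.003] for b in np.arange(-.165,-.1,.01)]
    print([(round(q.min(),4),round(q.max(),4)) for q in lo if len(q)])
E
```

```text
[450 322] [522 374] [ 366.5 -132.5   41.4   38.2   43.2]
[]
[186  60] [332 181] [477.4  46.9  79.6  30.3  73. ]
[(np.float64(-0.0304), np.float64(-0.0002)), (np.float64(-0.0304), np.float64(-0.0002)), (np.float64(-0.0302), np.float64(-0.0002)), (np.float64(-0.0304), np.float64(-0.0002)), (np.float64(-0.0304), np.float64(-0.0002)), (np.float64(-0.0304), np.float64(-0.0002)), (np.float64(-0.0302), np.float64(-0.0005))]
[214   0] [387 128] [520.5  33.7  79.7  49.9  73. ]
[(np.float64(0.0048), np.float64(0.0548)), (np.float64(0.0048), np.float64(0.0548)), (np.float64(0.0049), np.float64(0.0548)), (np.float64(0.0048), np.float64(0.0547)), (np.float64(0.0049), np.float64(0.0515)), (np.float64(0.005), np.float64(0.0455)), (np.float64(0.005), np.float64(0.0397))]
```

The fixed lip's edge is at x=0.000 and the movable edge at about 5.0 mm. With the spoke phase, that gives θ=1.635 and a gap of 5.3 mm, so the 6 mm blade would jam. The target is θ≈3.0 (8 mm), about 78° more. I go in behind the spoke at -67°.

```bash
python3 -m inch '[[[0,0,0],[0.12,-0.087,0],0],[[0,0,0],[0.12,-0.087,0],0],[[0,0,0],[0.12,-0.087,0],0],[[0,0,0],[0.118,-0.086,0],0],[[0,0,0],[0,0,0.04],0],[[0,0,0],[0,0,0],0],[[0,0,0],[0,0,0],0]]'
python3 - <<'E'
from h import *
c=cam("top");g=c["pixels"].max(2);o=r.get_obs();print(o["eef_pos"],o["tcp_rot"])
c2=cam("wrist");o1=np.zeros((480,800,3),np.uint8);o1[:, :480]=c2["pixels"][:,80:560]
o1[:320,480:]=cv2.resize(c["pixels"][170:290,130:250],(320,320));cv2.imwrite("pics/w2.png",o1)
E
```

```text
clock: 2.5
eef_pos: [0.5241, 0.1241, 0.3172]
tcp_rot: [0.0, 0.993, 0.115, -0.001]
force: [0.3, -0.1, 0.9]
opening: -0.0001
grasp_force: 0.0
[0.52408499 0.12403752 0.31784678] [ 3.26360499e-04  9.93343448e-01  1.15189556e-01 -2.30896287e-04]
```

View pics/w2.png

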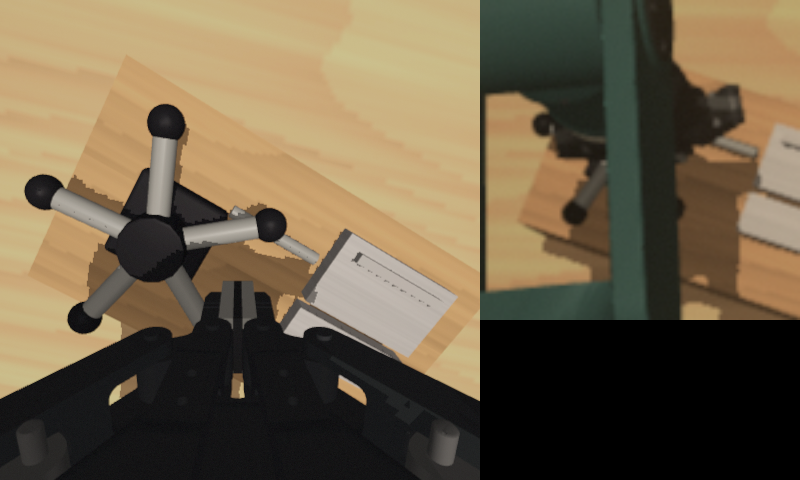

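The closed fingers hang between the -67° spoke (ball at (270,225)) and the next one. Now down, then the first push rows.

```bash
python3 -m inch '[[[0,0,0],[0.003,-0.011,0.05],0],[[0,0,0],[0,0,0.05],0],[[0,0,0],[0,0,0.043],0],[[0,0,0],[0,0,0],0],[[-0.0,0,-0.0556],[0.0118,0.0044,0],0],[[0,0,-0.0556],[0.0118,0.0044,0],0],[[0,0,-0.0556],[0.0118,0.0044,0],0],[[0,0,-0.0556],[0.0118,0.0044,0],0]]'
cat > st.py <<'E'
from h import *
o=r.get_obs();p=o["eef_pos"];w,x,y,z=o["tcp_rot"];psi=np.degrees(2*np.arctan2(y,x));a=np.radians(psi)
t=np.array([np.cos(a),np.sin(a)]);u=np.array([t[1],-t[0]]);d=p[:2]-[.5312,.1705]
print("psi",psi.round(1),"phi",(psi-90).round(1),"t,u mm",(d@t*1000).round(1),(d@u*1000).round(1),"z",p[2].round(4),o["force"].round(1),"j",o["joint_pos"].round(2),o["clock"])
E
python3 st.py
```

```text
clock: 3.4
eef_pos: [0.5391, 0.1287, 0.2743]
tcp_rot: [0.0, 0.957, 0.289, -0.002]
force: [-4.3, -1.7, 1.6]
opening: -0.0005
grasp_force: 2.0
psi 33.6 phi -56.4 t,u mm -16.5 39.2 z 0.2743 [-4.3 -1.7  1.6] j [ 0.13  0.16  1.55 -0.    1.43  1.12] 3.4
```

```bash
python3 -m inch '[[[0,0,-0.0556],[0.0118,0.0044,0],0],[[0,0,-0.0556],[0.0118,0.0044,0],0],[[0,0,-0.0556],[0.0118,0.0044,0],0],[[0,0,-0.0556],[0.0118,0.0044,0],0],[[0,0,-0.0556],[0.0118,0.0044,0],0],[[0,0,-0.0556],[0.0118,0.0044,0],0],[[0,0,-0.0556],[0.0118,0.0044,0],0],[[0,0,-0.0556],[0.0118,0.0044,0],0]]'
python3 st.py
```

```text
clock: 4.2
eef_pos: [0.5647, 0.1433, 0.2743]
tcp_rot: [0.0, 0.801, 0.599, -0.002]
force: [-4.8, -3.9, 1.6]
opening: -0.0002
grasp_force: 2.0
psi 73.6 phi -16.4 t,u mm -16.6 39.8 z 0.2743 [-4.8 -3.9  1.6] j [ 0.15  0.22  1.48 -0.    1.44  0.44] 4.2
```

```bash
python3 -m inch '[[[0,0,-0.0556],[0.0118,0.0044,0],0],[[0,0,-0.0556],[0.0118,0.0044,0],0],[[0,0,-0.0556],[0.0118,0.0044,0],0],[[0,0,-0.0556],[0.0118,0.0044,0],0],[[0,0,-0.0556],[0.0118,0.0044,0],0],[[0,0,-0.022],[0.0047,0.0018,0],0],[[0,0,0],[0,0,0],0]]'
python3 st.py
python3 -m inch '[[[0,0,0],[-0.02,0,0],0],[[0,0,0],[0,0,-0.1],0],[[0,0,0],[0,0,-0.1],0],[[0,0,0],[-0.16,0,-0.1],0],[[0,0,0],[-0.16,0.1,-0.1],0],[[0,0,0],[-0.1,0.13,0],0],[[0,0,0],[0,0,0],0]]'
python3 - <<'E'
from h import *
c=cam("wrist");cv2.imwrite("pics/w3.png",c["pixels"]);np.savez("w3.npz",**c);o=r.get_obs();print(o["eef_pos"],o["tcp_rot"],o["clock"])
for P,k in lips(c): print(k.min(0),k.max(0),rect(P))
E
```

```text
clock: 4.9
eef_pos: [0.5739, 0.1614, 0.2742]
tcp_rot: [0.0, 0.64, 0.768, -0.002]
force: [-1.7, -4.1, 0.4]
opening: -0.0002
grasp_force: 1.9
psi 100.4 phi 10.4 t,u mm -16.6 40.4 z 0.2742 [-1.7 -4.1  0.4] j [ 0.18  0.25  1.45 -0.    1.45 -0.  ] 4.9
clock: 5.6
eef_pos: [0.6605, 0.0558, 0.3825]
tcp_rot: [0.001, 0.642, 0.766, 0.0]
force: [0.6, 0.6, -1.2]
opening: -0.0001
grasp_force: 0.0
[0.65859269 0.05743323 0.38236141] [-9.43755598e-04  6.41576972e-01  7.67058022e-01 -2.98454719e-04] 5.65
[ 95 235] [171 289] [518.3  15.4  42.7  50.3  73.3]
[115 176] [188 221] [531.1  57.3  29.5  50.2  73. ]
[ 71 152] [115 207] [483.8  66.7  39.1  30.2  73.1]
```

View pics/w3.png

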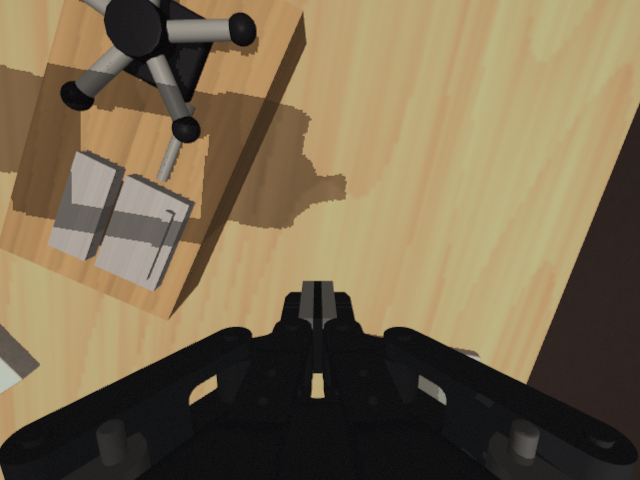

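The wrist view shows the lips at about (75,205) and (145,230) with a wider gap, crossed by the arm's shadow. The movable edge is at about 8.0 mm and the fixed one at about 0.1 mm, so the gap is about 7.9 mm, as intended. Now the gauge: I turn, then hover over the stand with the jaws at 50 mm.

```bash
python3 -m inch '[[[0,0,0.0915],[0,0,0],50],[[0,0,0.0915],[0,0,0],50],[[0,0,0],[-0.1286,-0.0562,0.0305],50],[[0,0,0],[-0.1286,-0.0562,0.0305],50],[[0,0,0],[-0.1286,-0.0562,0.0305],50],[[0,0,0],[-0.1286,-0.0562,0.0305],50],[[0,0,0],[-0.1286,-0.0562,0.0305],50],[[0,0,0],[-0.1286,-0.0562,0.0305],50]]'
python3 -m inch '[[[0,0,0],[-0.1286,-0.0562,0.0305],50],[[0,0,0],[-0.1286,-0.0562,0.0305],50],[[0,0,0],[-0.1286,-0.0562,0.0305],50],[[0,0,0],[0,0,0],50],[[0,0,0],[0,0,0],50],[[0,0,0],[0,0,0],50]]'
python3 - <<'E'
from h import *
o=r.get_obs();w,x,y,z=o["tcp_rot"];print(o["eef_pos"],o["tcp_rot"],np.degrees(2*np.arctan2(y,x)),o["clock"])
c=cam("wrist");cv2.imwrite("pics/w4.png",c["pixels"]);np.savez("w4.npz",**c)
E
```

```text
clock: 6.45
eef_pos: [0.5298, -0.16, 0.3299]
tcp_rot: [0.0, 0.743, 0.669, 0.001]
force: [-0.1, -0.3, 1.0]
opening: 0.0499
grasp_force: 0.0
clock: 7.05
eef_pos: [0.4691, -0.2686, 0.303]
tcp_rot: [0.0, 0.743, 0.669, 0.001]
force: [0.7, 0.2, 0.4]
opening: 0.05
grasp_force: 0.0
[ 0.4690912  -0.26856225  0.30295314] [4.31785580e-04 7.43260076e-01 6.69002164e-01 6.13334685e-04] 83.98022505557647 7.05
```

View pics/w4.png

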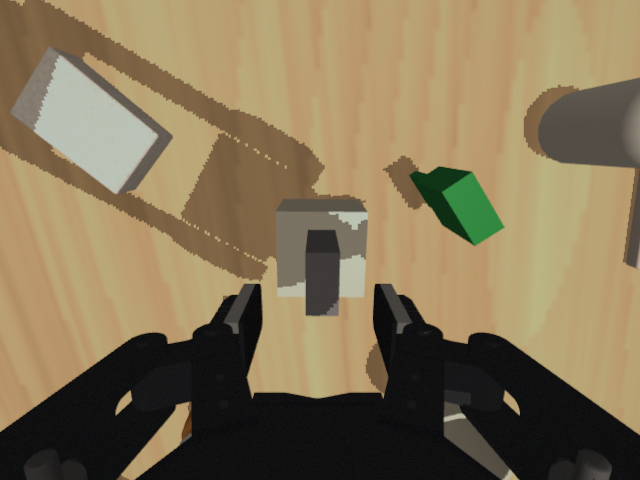

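The open pads (x 261 and 374) straddle the grey handle (column 322), about 2 mm off centre and well aligned. The stand is clear below. I correct 2 mm, go down and grip.

```bash
python3 -m inch '[[[0,0,0],[-0.006,0.007,0.07],50],[[0,0,0],[0,0,0.07],50],[[0,0,0],[0,0,0.07],50],[[0,0,0],[0,0,0],50],[[0,0,0],[0,0,0],10],[[0,0,0],[0,0,0],10],[[0,0,0],[0,0,0],10],[[0,0,0],[0,0,0],10]]' 40
python3 -m inch '[[[0,0,0],[0,0,0],10],[[0,0,0],[0,0,0],10],[[0,0,0],[0,0,-0.05],10],[[0,0,0],[0,0,-0.1],10],[[0,0,0],[0,0,-0.13],10],[[0,0,0],[0,0,-0.13],10],[[0,0,0],[0,0,0],10]]'
python3 - <<'E'
from h import *
c=cam("wrist");np.savez("w5.npz",**c);d=cam("side");np.savez("s5.npz",**d);o=r.get_obs();print(o["eef_pos"],o["tcp_rot"])
im=np.zeros((480,800,3),np.uint8);im[:,:400]=c["pixels"][:,120:520];im[:,400:]=d["pixels"][:,150:550];cv2.imwrite("pics/w5.png",im)
E
```

```text
clock: 7.9
eef_pos: [0.4713, -0.2719, 0.2413]
tcp_rot: [0.002, 0.744, 0.669, 0.001]
force: [-0.2, 0.9, 3.7]
opening: 0.0176
grasp_force: 40.7
clock: 8.6
eef_pos: [0.4712, -0.2724, 0.3703]
tcp_rot: [0.007, 0.744, 0.668, 0.001]
force: [-0.0, -0.8, -0.6]
opening: 0.0172
grasp_force: 40.8
[ 0.47044877 -0.27186499  0.3638739 ] [ 1.18400167e-03  7.43734961e-01  6.68473563e-01 -3.12799190e-05]
```

View pics/w5.png

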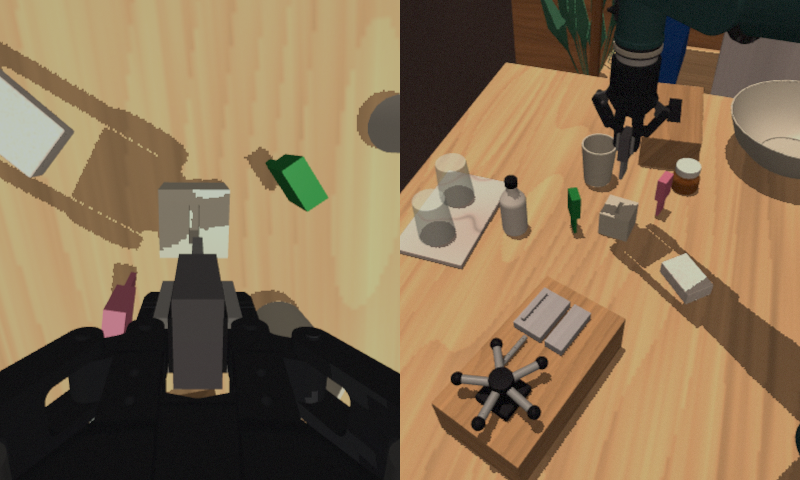

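The left half shows the gauge gripped squarely (handle at (200,330), blade below it). In the right half it hangs clear above the stand with everything else untouched. Now I carry it to hover over the slot.

```bash
python3 -m inch '[[[0,0,0.0605],[0,0,0],10],[[0,0,0.0605],[0,0,0],10],[[0,0,0],[0.1,-0.02,0],10],[[0,0,0],[0.13,-0.03,0],10],[[0,0,0],[0.13,-0.03,0],10],[[0,0,0],[0.13,-0.03,0.01],10],[[0,0,0],[0.13,-0.03,0.01],10],[[0,0,0],[0.13,-0.03,0.01],10]]'
python3 -m inch '[[[0,0,0],[0.13,-0.03,0.02],10],[[0,0,0],[0.13,-0.024,0.01],10],[[0,0,0],[0,0,0],10],[[0,0,0],[0,0,0],10],[[0,0,0],[0,0,0],10]]'
python3 - <<'E'
from h import *
o=r.get_obs();w,x,y,z=o["tcp_rot"];print(o["eef_pos"],o["tcp_rot"],np.degrees(2*np.arctan2(y,x)),o["clock"],o["force"])
c=cam("wrist");np.savez("w6.npz",**c);cv2.imwrite("pics/w6.png",cv2.resize(c["pixels"][150:400,160:480],(768,600),interpolation=cv2.INTER_CUBIC))
for P,k in lips(c,amin=600): print(k.min(0),k.max(0),rect(P))
E
```

```text
clock: 9.5
eef_pos: [0.4867, -0.0401, 0.3508]
tcp_rot: [-0.002, 0.804, 0.595, -0.002]
force: [0.3, -0.3, -1.9]
opening: 0.0175
grasp_force: 40.7
clock: 10.0
eef_pos: [0.4945, 0.037, 0.3431]
tcp_rot: [-0.001, 0.804, 0.595, -0.001]
force: [1.0, 0.9, -0.9]
opening: 0.018
grasp_force: 40.7
[0.49454611 0.03701018 0.34312402] [-5.00269866e-04  8.03958676e-01  5.94683551e-01 -1.29255021e-03] 72.98023435058246 10.0 [ 1.02370402  0.89522682 -0.94745222]
[598 353] [639 440] [ 679.8 -141.6   89.3   28.5   89.8]
[589 251] [639 360] [680.3 -66.8  87.1  32.9  87.2]
[326 185] [404 299] [523.4  33.6  79.1  50.   73. ]
[356  90] [368 173] [541.2 102.6  48.3   6.4  72.9]
[263  27] [306 104] [507.3 151.5  42.   11.1  47.5]
[332  16] [393  82] [553.4 146.5  10.6  42.   29.5]
```

View pics/w6.png

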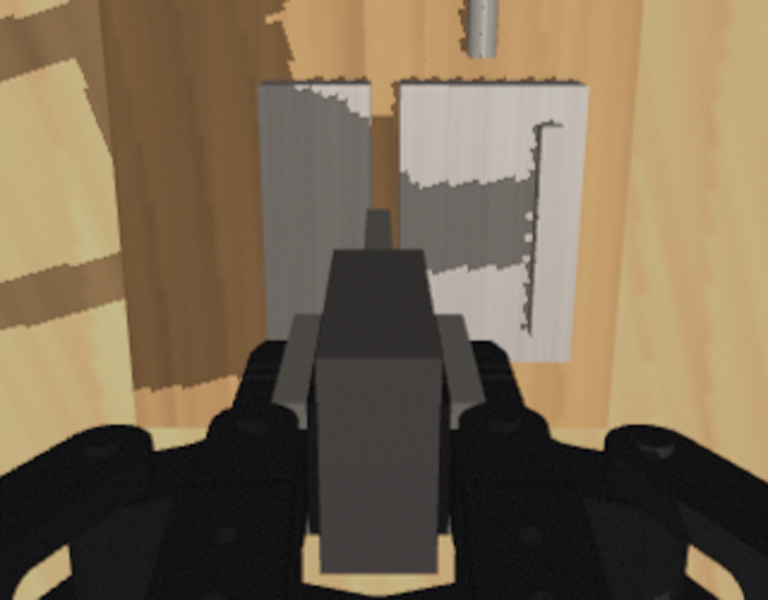

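The crop shows the blade tip at columns 366–392 and the gap at 371–399, so the blade has to move about 1.5 mm toward the movable lip and about 5 mm along the slot. I correct that and recheck with a profile.

```bash
python3 -m inch '[[[0,0,0],[0.017,0.005,0.015],10],[[0,0,0],[0,0,0],10],[[0,0,0],[0,0,0],10],[[0,0,0],[0,0,0],10]]'
python3 - <<'E'
from h import *
o=r.get_obs();print(o["eef_pos"],o["force"])
c=cam("wrist");np.savez("w7.npz",**c);px=c["pixels"].astype(int)
for v in list(range(190,262,4)): print(v,px[v,308:336].max(1).tolist(),'sat',(px[v,308:336].max(1)-px[v,308:336].min(1)).tolist()) if v%8==6 else print(v,px[v,308:336].max(1).tolist())
E
```

```text
clock: 10.45
eef_pos: [0.4978, 0.0418, 0.3399]
tcp_rot: [0.0, 0.804, 0.595, -0.0]
force: [-0.5, 0.2, -1.6]
opening: 0.0176
grasp_force: 40.7
[0.49778731 0.04182871 0.33986652] [-0.5444621   0.22647092 -1.56388164]
190 [171, 193, 197, 198, 197, 197, 197, 197, 197, 197, 197, 197, 197, 197, 197, 198, 197, 197, 197, 193, 174, 172, 175, 190, 190, 193, 198, 197] sat [82, 88, 89, 89, 89, 88, 87, 89, 89, 90, 90, 89, 88, 88, 88, 88, 87, 87, 89, 90, 83, 84, 84, 89, 89, 89, 90, 90]
194 [82, 83, 103, 161, 198, 198, 198, 197, 198, 197, 190, 155, 122, 124, 117, 88, 80, 83, 81, 82, 81, 81, 81, 79, 79, 80, 82, 81]
198 [117, 145, 182, 139, 197, 197, 197, 198, 197, 197, 198, 198, 187, 124, 133, 165, 194, 194, 196, 196, 197, 194, 193, 193, 193, 195, 196, 195] sat [12, 14, 18, 60, 88, 88, 88, 90, 90, 90, 89, 89, 86, 62, 47, 22, 16, 17, 16, 16, 17, 17, 17, 16, 16, 17, 16, 16]
202 [116, 115, 111, 105, 124, 124, 124, 150, 197, 198, 193, 178, 177, 169, 133, 166, 194, 194, 196, 197, 196, 194, 193, 193, 193, 194, 196, 195]
206 [115, 115, 111, 102, 121, 124, 123, 123, 140, 178, 168, 121, 122, 125, 133, 165, 19
[... 1907 characters left out ...]
112]
246 [116, 114, 110, 101, 80, 69, 69, 68, 68, 68, 67, 69, 69, 68, 78, 101, 110, 112, 112, 112, 111, 111, 110, 110, 111, 111, 113, 113] sat [12, 12, 16, 32, 18, 6, 6, 5, 6, 7, 6, 7, 6, 5, 8, 12, 10, 11, 12, 12, 11, 12, 11, 12, 12, 12, 12, 12]
250 [115, 113, 108, 89, 76, 70, 69, 70, 69, 70, 69, 69, 70, 70, 75, 94, 111, 111, 112, 110, 110, 109, 110, 110, 110, 111, 111, 112]
254 [59, 58, 57, 53, 54, 53, 52, 51, 52, 52, 52, 50, 52, 52, 53, 54, 59, 61, 60, 59, 59, 59, 60, 60, 58, 58, 59, 62] sat [4, 4, 5, 3, 5, 3, 3, 4, 6, 4, 4, 4, 4, 4, 3, 4, 5, 6, 5, 5, 5, 5, 4, 4, 6, 5, 5, 5]
258 [50, 47, 49, 50, 49, 50, 48, 49, 48, 46, 49, 49, 49, 48, 49, 49, 48, 48, 50, 49, 48, 48, 50, 48, 48, 48, 49, 48]
```

The gap spans columns 311.2–322.9 and the blade 312.4–322.4, so it is centred within about 0.3 mm. I lower it gently.

```bash
python3 -m inch '[[[0,0,0],[0,-0.0007,0.02],10],[[0,0,0],[0,0,0.015],10],[[0,0,0],[0,0,0.015],10],[[0,0,0],[0,0,0.015],10],[[0,0,0],[0,0,0.015],10],[[0,0,0],[0,0,0],10],[[0,0,0],[0,0,0],10]]'
```

```text
clock: 11.2
eef_pos: [0.4976, 0.0422, 0.3157]
tcp_rot: [-0.0, 0.804, 0.595, -0.0]
force: [-0.6, 0.4, -0.8]
opening: 0.0173
grasp_force: 40.7
```

The tip is already about 9 mm below the lips' top with no force, so I continue to home.

```bash
python3 -m inch '[[[0,0,0],[0,0,0.025],10],[[0,0,0],[0,0,0.025],10],[[0,0,0],[0,0,0.025],10],[[0,0,0],[0,0,0.02],10],[[0,0,0],[0,0,0.01],10],[[0,0,0],[0,0,0.006],10],[[0,0,0],[0,0,0],10]]'
```

```text
clock: 11.9
eef_pos: [0.4975, 0.0422, 0.2823]
tcp_rot: [-0.0, 0.804, 0.595, -0.0]
force: [0.4, 0.1, -1.8]
opening: 0.0174
grasp_force: 40.7
```

```bash
python3 -m inch '[[[0,0,0],[0,0,0.005],10],[[0,0,0],[0,0,0.005],10],[[0,0,0],[0,0,0],10],[[0,0,0],[0,0,0],10]]'
```

```text
clock: 12.3
eef_pos: [0.4977, 0.0422, 0.2803]
tcp_rot: [0.0, 0.804, 0.595, 0.0]
force: [-0.9, -0.2, 2.4]
opening: 0.0173
grasp_force: 41.1
```

It is seated, with contact force as expected at z≈0.280. I release and lift.

```bash
python3 -m inch '[[[0,0,0],[0,0,0],40],[[0,0,0],[0,0,0],40],[[0,0,0],[0,0,0],40],[[0,0,0],[0,0,0],40],[[0,0,0],[0,0,-0.05],40],[[0,0,0],[0,0,-0.15],40],[[0,0,0],[0,0,-0.15],40],[[0,0,0],[-0.1,0,-0.1],40]]'
python3 -m inch '[[[0,0,0],[-0.15,0,0],40],[[0,0,0],[-0.15,0,0],40],[[0,0,0],[-0.15,0,0],40],[[0,0,0],[-0.15,0,0],40],[[0,0,0],[-0.15,0,0],40],[[0,0,0],[0,0,0],40],[[0,0,0],[0,0,0],40]]'
python3 - <<'E'
from h import *
c=cam("top");W=world(c);H=W[...,2];ok=(c["range_z"]>0)&(np.hypot(W[...,0]-.4956,W[...,1]-.0415)<.04)
m=ok&(H>.125)&(H<.17);print(rect(W[m]),np.median(H[m]),m.sum())
s=cam("side");im=np.zeros((480,800,3),np.uint8);im[:,:400]=s["pixels"][:,150:550];im[:,400:]=cv2.resize(c["pixels"][160:310,140:265],(400,480));cv2.imwrite("pics/fin.png",im)
print(r.get_obs()["eef_pos"])
E
```

```text
clock: 13.1
eef_pos: [0.4892, 0.015, 0.418]
tcp_rot: [0.001, 0.802, 0.597, 0.002]
force: [1.1, -0.6, 1.1]
opening: 0.0397
grasp_force: 0.0
clock: 13.8
eef_pos: [0.4227, -0.2025, 0.4144]
tcp_rot: [-0.0, 0.805, 0.594, 0.0]
force: [-0.6, 0.6, 0.7]
opening: 0.0397
grasp_force: 0.0
[495.3  43.3  36.4  18.1  72.5] 0.14418163154662644 220
[ 0.42333113 -0.20102899  0.41450216]
```

View pics/fin.png

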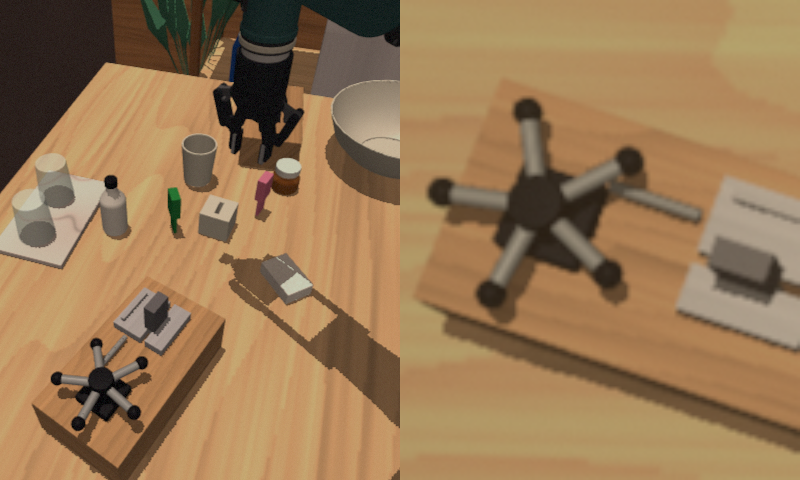

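The gauge stands upright in the slot (side view (157,310)). Its handle top is at z=0.144, which is exactly 94+50 mm, so it is fully home. The arm is clear and the bottle and cup are untouched.

```bash
python3 -c "
from rig import r
print(r.hand_in())"
```

```text
the job is handed in; nothing more can be done
None
```

The job is handed in: the gauge blade stands fully home in the slot with its handle on the lips, the gap is about 8 mm (2 mm of play) after turning the wheel about 78° anticlockwise, and the bottle and cup were not touched. I judged the jam from a camera measurement (about 5.3 mm gap against a 6 mm blade) rather than by trying the blade first.

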